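# Prop the feed hood and send the culture dish down to the stop

## Robot

A 6-joint arm with a two-finger parallel gripper is mounted at the origin on the work surface. World frame = base frame: x ahead of the robot, y to its left, z up, the work surface at z = 0. Lengths are in m, angles in rad, forces in N, time in s.
With the tool pointing down it reaches from about 0.4 to 0.825 m from the base axis. Payload 7 kg.
Tool frame: the origin (TCP) lies on the centre line of the jaws, within the pads' length; the fingertips stand 22 mm ahead of it and the grasp point (between the pads) lies 3 mm ahead of it; z points along the fingers, y is the direction in which the jaws open and shut (so a half turn about z gives the same grasp; the last joint's range is limited). The gripper opens to 88 mm and grips with 3 to 60 N. Pads are 19 mm wide; open, the fingers measure 130 mm over their backs; the gripper's body (78 mm by 193 mm) begins 47 mm behind the grasp point.
Start: joints at [-0.898, 0.359, 0.012, 0, -1.224, -0.288], TCP at [0.253, -0.626, 0.249] pointing down, gripper open.
Joint ranges: [-3.07, 3.07], [-1.43, 2.12], [-1.02, 1.25], [-3.03, 1.67], [-3.05, -0], [-3.03, 3.03]. Speed limits (rad/s): [2.39, 2.39, 3.01, 3.14, 3.14, 3.14].

## Interface

Orientations are given as [roll, pitch, yaw] about the fixed x, y, z axes, in that order (R = Rz(yaw) Ry(pitch) Rx(roll)).
In Python, from station import arm gives the robot as it stands. The module is installed in compiled form; this text tells all that it offers.
- The arm moves only by the tool arm_command, never from a script. Its argument "motion" is a list of rows, each a list of 3 entries, a list of its own where there are three numbers: the shift along the tool's x, y, z in mm, then the turn, a rotation vector about the tool's x, y, z in degrees, then the opening, from 0 (shut) to 1 (fully open). In form: [[[tx, ty, tz], [wx, wy, wz], grip], ...]. A call has 1 to 20 rows; each row shifts and turns the commanded pose from where the row before left it, along the tool's axes as they then stand; what a row does not reach is not made up. A row lasts 1/12 s, in which the tool goes at most 41.7 mm and 7.16 degrees, less where a joint would pass 70% of its speed; a pose out of reach is approached as far as the arm can. A call is refused whole if a number of a shift passes 41.7 or a number of a turn 7.16, either way. A call with a gripper value outside its range is refused whole. The fingers move at their own pace and stop on an object; "newtons" is the grip in N (left out, the last holds). Time passes only in rows, so rows that do not move let the fingers close. It gives the time, the measured TCP pose, the force and the opening at its end, in the units of the state.
- arm.get_state(): the state, without advancing time (a new reading comes with each control period).
- arm.grab_frame(name): name is "side" or "top"; returns the picture (480x640x3 uint8, red, green, blue); there is no depth.
- arm.camera_info(name): a dict with "fov_y" (degrees; the focal length in pixels is half the picture's height over the tangent of half this angle, whatever the lens; pixels are square), "cx", "cy" (the principal point, pixels), "view" (4x4, takes a point from world to camera coordinates). Camera axes: x right, y down, z forward; pixel columns grow to the right and rows downward; lengths in m; the calibration is good to about 2 mm. A picture is of the moment at which its call begins. camera_info takes no time and is no camera call.
- arm.job_done(): hands the job in, once; it reports no verdict.
The state is a dict: "t": time; "q": joint angles; "qd": joint speeds; "joint_efforts": joint torques, N m; "eef_pos": TCP position; "ee_rot": TCP orientation; "force": force on the tool from outside, world axes, zero at the start; "moment": the same for the moment, N m; "width": finger opening in m.
Only numpy, scipy, OpenCV 4.12 (cv2) and the standard library are available. Lean on these libraries where they do the work, as an engineer would, in place of code of your own. Each camera call takes 0.05 s, during which the arm holds its last target. There are 200 camera calls.

## Task

A culture dish is waiting on the landing at the top of the dish feeder's chute. Lift the clear hood by its bar until it is fully open, then swing the prop rod over until its tip is fully home in the hood's holding hole. Then push the dish down the chute until it rests against the stop blade, gently, without forcing the sprung blade back, and leave the hood propped open and the things standing around undisturbed.

Things in the scene. Friction and masses are not known exactly. Their poses are not given: they have to be found in the camera images.
- infeed: Dish feeder, fixed; place and yaw vary. Steel channel, 96 mm wide inside, walls 6 mm thick. Origin on the bench under its centre line, z up; offsets below are in this frame, mm. +y is the feed (downhill) direction, -x the near side. Level landing at y -230 to -70, floor z 96, walls 34 above it, open at the high end. A housing 150 wide, 88 high stands at y 170 to 300.
- slope_top (a point): Where the level landing ends and the sloped floor begins, on the centre line at floor height: the feeder's x 0, y -70, z 96. From here the floor goes down at 15 degrees (0.262 rad) towards +y, to z 50 at the stop (y 100); its walls rise 40 mm above it.
- dish_center (a point): Centre (half-way up) of the loose culture dish: a closed flat clear plastic disc 90 mm in diameter, 25 mm high, red gel inside, seen pinkish through the plastic, about 110 g. Starts flat on the landing, lies still by friction anywhere in the channel; too wide to grasp, push it from behind. Resting against the stop, this centre is at the feeder's x 0 (within 3), y 60, z 74, tilted with the floor.
- stop_face (a point): Uphill face of the escapement stop, at floor level, at the feeder's x 0, y 100, z 50: a dark steel blade 60 mm wide, 8 mm thick, standing 30 mm square out of the sloped floor.
- stop (a joint): How far the stop blade is pushed downhill along the slope, m: 0 at rest. A spring holds it there: it takes 2 N to start it and 0.7 N more for each mm; it must never be driven back 10 mm (about 9 N). It returns by itself.
- hood (a joint): Opening of the hood, rad: 0 closed (parallel to the slope, 55 mm above it), 1.05 fully open at its end stop (15 degrees short of vertical). Clear pane in an aluminium frame, 124 mm wide, 145 mm long from the hinge, over the lower chute; 0.3 kg. Stiff hinge: stays where left, takes about 4 N at the bar. Starts nearly closed.
- hood_hinge (a point): Point on the hood's hinge axis, on the centre line, at the feeder's x 0, y 143, z 95; the axis is parallel to the feeder's x. The hood's free edge is uphill of it and rises when opened.
- hood_bar (a point): Middle of the hood's lifting bar: a round steel bar, 12 mm thick and 100 mm long, parallel to the feeder's x, 190 mm from the hinge axis, in the hood's plane, held 45 mm out from the free edge by an arm at either end, so that fingers fit down on both sides of it. It is round and turns in the grasp as the hood swings.
- hood_hole (a point): The holding hole: centre of a small open-sided aluminium lug on the near edge (x -70) of the hood, 110 mm from the hinge axis. It moves with the hood; the prop's tip meets it only when the hood is fully open.
- prop (a joint): Swing of the prop rod, rad: 0 lying level, pointing uphill (-y); it grows as the rod rises, passes upright at 1.57, and ends at 2.35 leaning downhill with its tip in the hole of the fully open hood (it stops there). Its pivot is stiff: the rod stays where it is left, about 2 N at the grip moves it. Starts between 0 and 0.4.
- prop_pivot (a point): The prop rod's pivot on the near wall of the chute, at the feeder's x -70, y 0, z 85; the axis is parallel to the feeder's x.
- prop_grip (a point): Middle of the free part of the prop's grip: a round black peg 14 mm thick that stands 75 mm out of the rod towards the near side (-x), 130 mm from the pivot axis. This point is 42 mm out from the rod. The peg is round and turns in the grasp as the rod swings.
- prop_tip (a point): Tip of the prop rod (steel, 8 mm thick), 164 mm from its pivot.
- dish_stack_center (a point): Bystander: centre of a loose stack of four such dishes standing on the bench, 90 mm in diameter, 102 mm high. Leave alone.
- media_bottle_center (a point): Bystander: centre of a loose bottle with a blue cap, 72 mm in diameter, 150 mm high. Leave alone.
- tip_box_center (a point): Bystander: centre of a loose grey and white pipette-tip box, 120 x 85 x 65 mm. Leave alone.
Things that resemble listed ones, but are neither listed nor needed, are in the scene too. What is shaped like the part that bears dish_center but orange is not meant.

How it is judged:
By the outcome, as a careful person would: the job done as asked, in the order asked, and still so for the second after the job is handed in, with the robot touching nothing.
It also fails if it takes over 70 s, if anything falls off the work surface, if the arm or the gripper's body presses on something with over 40 N, if the wrist force passes 120 N, or if a joint passes its speed limit or range.

## Working session

There is one attempt and no reset: what is moved stays moved. The work goes in short steps, Python scripts to look and compute and a tool call to move; the robot and the scene stay as the last step left them, time stands still between calls to the robot, and variables do not carry over. Pictures are saved under pics/ and viewed, on a budget of 10 in all, crops included, one or two more only if the job needs it, and the job is handed in when it is done.

Besides the shell and the picture viewer there is one more tool, called in YAML: its name, and indented under it one key for each argument. arm_command: Moves the arm, as the interface text tells. Its arguments: {"type":"object","properties":{"motion":{"type":"array","items":{"type":"array"}},"newtons":{"type":"number"}},"required":["motion"]}

```bash
mkdir -p pics; python3 - <<'E'
from station import arm
import cv2,numpy as np
for n in("side","top"):
    f=arm.grab_frame(n); cv2.imwrite(f"pics/{n}0.png",f[:,:,::-1]); i=arm.camera_info(n)
    print(n,i["fov_y"],i["cx"],i["cy"]);print(np.round(i["view"],4).tolist()); print([k for k in i])
print(arm.get_state())
E
```

```text
side 53.631647279473974 319.8097946691932 235.55445267707682
[[-0.958, -0.2865, 0.0137, 0.507], [-0.2263, 0.7257, -0.6497, 0.1445], [0.1762, -0.6255, -0.7601, 1.256], [0.0, 0.0, 0.0, 1.0]]
['fov_y', 'cx', 'cy', 'view']
top 53.083755736473776 328.0136478879618 236.00972712846647
[[-0.0174, -0.9996, 0.0208, 0.019], [-0.9862, 0.0137, -0.1649, 0.5297], [0.1646, -0.0234, -0.9861, 1.0945], [0.0, 0.0, 0.0, 1.0]]
['fov_y', 'cx', 'cy', 'view']
{'t': 0.1, 'q': array([-8.97874396e-01,  3.59280615e-01,  1.11499665e-02, -2.90583010e-04,
       -1.22411499e+00, -2.88104395e-01]), 'qd': array([-0.00204892, -0.0022875 ,  0.00138439,  0.00037712,  0.00074973,
       -0.00246592]), 'joint_efforts': array([-1.49534964e-03, -5.84159768e+01,  2.93750060e+01,  7.01540977e+00,
        1.01879615e-02, -9.84885355e-05]), 'eef_pos': array([ 0.2532072 , -0.62526584,  0.24774178]), 'ee_rot': array([ 3.14012546e+00, -1.49909764e-04, -2.75687394e+00]), 'force': array([-0.5073944 , -0.07471672, -0.55742737]), 'moment': array([-0.02471845, -0.03966539,  0.0263703 ]), 'width': 0.08767452024600617}
```

View pics/side0.png

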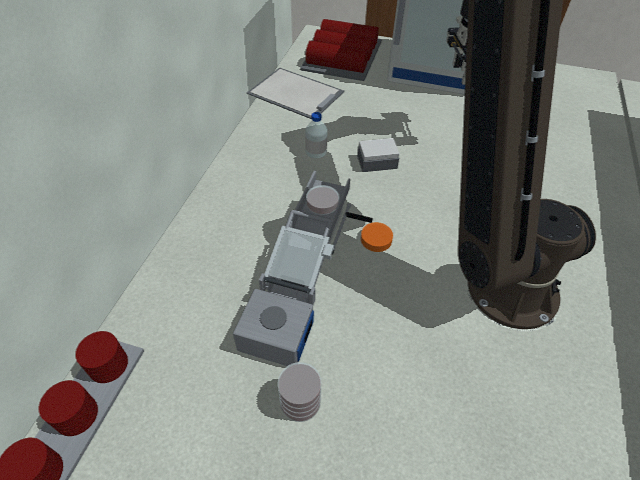

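View pics/top0.png

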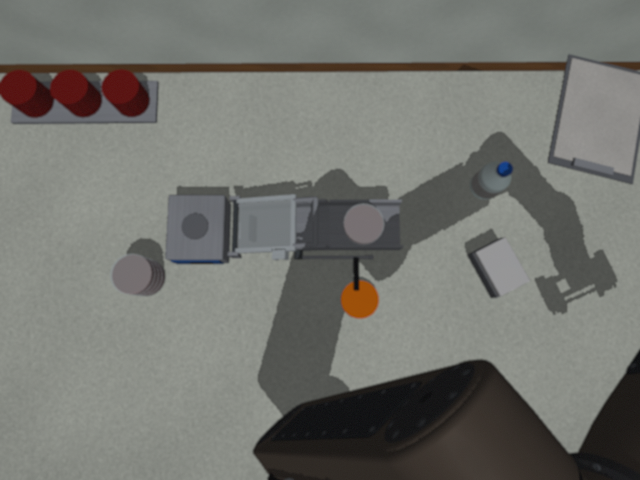

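Both views show the feeder almost aligned with world axes, downhill to the image left in the top view. Dish candidates in the top view:
- landing dish at (363,224), pinkish and in the channel. This is my choice.
- orange disc at (360,298)
- dish stack at (138,274)
- grey disc on the housing at (195,226)

The prop peg is black at (356,273), and the hood bar is near (300,225).

```bash
cat > h.py <<'E'
import numpy as np,cv2
from station import arm
def cam(n):
    i=arm.camera_info(n);V=np.array(i["view"]);f=240/np.tan(np.radians(i["fov_y"]/2));return V,f,i["cx"],i["cy"]
def ray(n,u,v):
    V,f,cx,cy=cam(n);d=V[:3,:3].T@np.array([(u-cx)/f,(v-cy)/f,1]);return -V[:3,:3].T@V[:3,3],d
def onz(n,u,v,z):
    c,d=ray(n,u,v);return c+d*(z-c[2])/d[2]
def proj(n,p):
    V,f,cx,cy=cam(n);q=V[:3,:3]@np.asarray(p)+V[:3,3];return np.array([cx+f*q[0]/q[2],cy+f*q[1]/q[2]])
def tri(a,b):
    (c1,d1),(c2,d2)=ray("top",*a),ray("side",*b)
    s=np.linalg.lstsq(np.c_[d1,-d2],c2-c1,rcond=None)[0];p,q=c1+s[0]*d1,c2+s[1]*d2
    return (p+q)/2,np.linalg.norm(p-q)
E
python3 - <<'E'
import cv2,numpy as np
t=cv2.imread("pics/top0.png")[180:310,160:410];s=cv2.imread("pics/side0.png")[165:365,230:390]
t=cv2.resize(t,None,fx=3.2,fy=3.2,interpolation=cv2.INTER_CUBIC)
cv2.imwrite("pics/tc.png",t); cv2.imwrite("pics/sc.png",cv2.resize(s,None,fx=3,fy=3,interpolation=cv2.INTER_CUBIC))
E
```

```text
(no output)
```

View pics/tc.png

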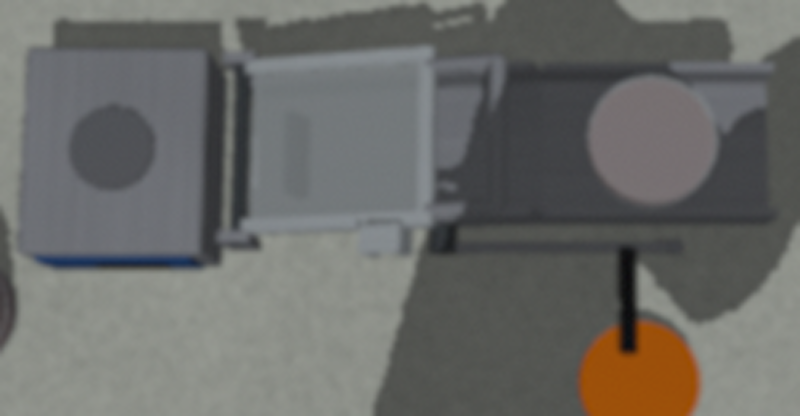

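View pics/sc.png

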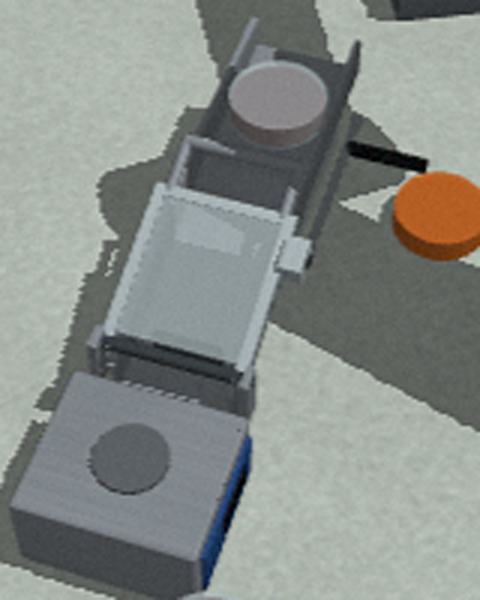

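Top crop:
- housing corners at (28,48), (210,50), (208,255), (20,250)
- landing wall ends at (775,63), (775,220)
- dish at (652,140)
- peg from (628,248) to (628,352)

Side crop: housing corners at (80,373), (248,430), (200,555), (12,505). The chosen dish is the pinkish one on the landing.

```bash
cat >> h.py <<'E'
def T(P,p):
    c,s=np.cos(P[2]),np.sin(P[2]);p=np.asarray(p)/1000.
    return np.array([P[0]+c*p[0]-s*p[1],P[1]+s*p[0]+c*p[1],p[2]])
E
python3 - <<'E'
from h import *
from scipy.optimize import least_squares
F=[(75,300,88),(75,170,88),(-75,170,88),(-75,300,88),(54,-230,130),(-54,-230,130)]
t=np.array([(28,48),(210,50),(208,255),(20,250),(775,63),(775,220)])/3.2+[160,180]
s=np.array([(12,505),(80,373),(248,430),(200,555),(254,20),(358,42)])/3+[230,165]
r=lambda P:np.concatenate([proj("top",T(P,f))-a for f,a in zip(F,t)]+[proj("side",T(P,f))-a for f,a in zip(F,s)])
o=least_squares(r,[.6,0,0]);P=o.x;print(P,np.round(o.fun.reshape(-1,2),1).tolist())
c,sn=np.cos(P[2]),np.sin(P[2])
d=tri(np.array((652,140))/3.2+[160,180],np.array((278,98))/3+[230,165]);print("dish top face",d)
w=d[0]-[P[0],P[1],0];print("dish in F",c*w[0]+sn*w[1],-sn*w[0]+c*w[1],w[2])
for nm,a,b in(("pegroot",(628,248),(350,150)),("pegend",(628,350),(426,165)),):
    p,e=tri(np.array(a)/3.2+[160,180],np.array(b)/3+[230,165]);w=p-[P[0],P[1],0];print(nm,p,e,c*w[0]+sn*w[1],-sn*w[0]+c*w[1],w[2])
for th in(0,.05,.1,.2):
    a=-np.radians(15)
    # hood dir uphill: (-cos,+sin) at 15deg + th
    A=np.radians(15)+th; q=T(P,(0,143-190*np.cos(A),95+190*np.sin(A)))
    l=T(P,(-70,143-110*np.cos(A),95+110*np.sin(A)))
    print(th,"bar",q,(proj("top",q)-[160,180])*3.2,(proj("side",q)-[230,165])*3,"lug",(proj("top",l)-[160,180])*3.2,(proj("side",l)-[230,165])*3)
E
```

```text
[ 0.54314838  0.07709483 -0.01363469] [[-0.4, 0.3], [-0.3, -0.3], [-1.8, 0.6], [-1.3, 2.3], [0.1, 0.5], [1.5, -0.5], [-1.5, 0.2], [-1.8, -1.7], [1.4, -4.4], [-0.9, 2.4], [-0.5, -1.1], [1.3, -0.4]]
dish top face (array([ 0.54351645, -0.06759015,  0.11799685]), np.float64(0.0010953949191992002))
dish in F 0.0023407084555741265 -0.1446665083705781 0.11799684608997385
pegroot [ 0.47060026 -0.05131121  0.08863574] 0.0033661255292912018 -0.07079065622283574 -0.12938324570631016 0.08863573619704884
pegend [ 0.399036   -0.04891166  0.09397445] 0.002550427023631655 -0.1423809747192243 -0.12795963988536088 0.09397444631584168
0 bar [0.54259584 0.03657269 0.14417562] [502.20325691 136.80487857] [244.56757547 158.56955784] lug [388.85563001 243.42535602] [296.20891746 260.65898037]
0.05 bar [0.54263248 0.03925956 0.15328663] [498.1717549  134.19493104] [243.59050836 153.51252164] lug [385.97738431 242.46552652] [295.84301473 258.06156667]
0.1 bar [0.54267528 0.04239838 0.16225196] [493.39081786 131.58137062] [242.43282126 148.87340624] lug [382.69138693 241.51205861] [295.37884861 255.74415122]
0.2 bar [0.54277892 0.04999943 0.17965635] [481.56100768 126.37436143] [239.56983269 140.92516932] lug [374.90941026 239.63517345] [294.15500102 251.98473647]
```

arm_command:
  motion:
    - [[0, 0, -3], [0, 0, 5.7], 0.38]
    - [[0, 0, -3], [0, 0, 5.7], 0.38]
    - [[0, 0, -3], [0, 0, 5.7], 0.38]
    - [[0, 0, -3], [0, 0, 5.7], 0.38]

```text
t: 0.43
eef_pos: [0.2533, -0.6254, 0.2601]
ee_rot: [3.141, -0.001, 3.123]
force: [-0.0, -0.5, 0.7]
width: 0.0664
```

arm_command:
  motion:
    - [[-14, 33.5, 0], [0, 0, 0], 0.38]
    - [[-14, 33.5, 0], [0, 0, 0], 0.38]
    - [[-14, 33.5, 0], [0, 0, 0], 0.38]
    - [[-14, 33.5, 0], [0, 0, 0], 0.38]
    - [[-14, 33.5, 0], [0, 0, 0], 0.38]
    - [[-14, 33.5, 0], [0, 0, 0], 0.38]
    - [[-14, 33.5, 0], [0, 0, 0], 0.38]
    - [[-14, 33.5, 0], [0, 0, 0], 0.38]
    - [[-14, 33.5, 0], [0, 0, 0], 0.38]
    - [[-14, 33.5, 0], [0, 0, 0], 0.38]
    - [[-14, 33.5, 0], [0, 0, 0], 0.38]
    - [[-14, 33.5, 0], [0, 0, 0], 0.38]
    - [[-14, 33.5, 0], [0, 0, 0], 0.38]
    - [[-14, 33.5, 0], [0, 0, 0], 0.38]
    - [[-14, 33.5, 0], [0, 0, 0], 0.38]
    - [[-14, 33.5, 0], [0, 0, 0], 0.38]
    - [[-14, 33.5, 0], [0, 0, 0], 0.38]
    - [[-14, 33.5, 0], [0, 0, 0], 0.38]
    - [[-14, 33.5, 0], [0, 0, 0], 0.38]
    - [[-14, 33.5, 0], [0, 0, 0], 0.38]

```text
t: 2.1
eef_pos: [0.5422, 0.0425, 0.2604]
ee_rot: [3.142, -0.0, 3.129]
force: [1.2, -1.2, 0.7]
width: 0.0335
```

```bash
cat >> h.py <<'E'
P=np.array([0.5431,0.0771,-0.0136])
from scipy.spatial.transform import Rotation as Ro
def go(world,yaw=None):
    "shift in tool mm from the measured pose to world TCP target"
    s=arm.get_state();R=Ro.from_euler("xyz",s["ee_rot"]).as_matrix();d=R.T@(np.asarray(world)-s["eef_pos"])*1000
    print("t",s["t"],"pos",np.round(s["eef_pos"],4),"rot",np.round(s["ee_rot"],3),"F",np.round(s["force"],1),"w",round(s["width"],4),"-> shift",np.round(d,1))
E
python3 - <<'E'
from h import *
go([.5426,.039,.24])
f=arm.grab_frame("side");cv2.imwrite("pics/s1.png",cv2.resize(f[150:350,210:410,::-1],None,fx=3,fy=3,interpolation=2))
E
```

```text
t 2.1 pos [0.5422 0.0425 0.2604] rot [ 3.142 -0.     3.129] F [ 1.2 -1.2  0.7] w 0.0335 -> shift [-0.4 -3.5 20.4]
```

View pics/s1.png

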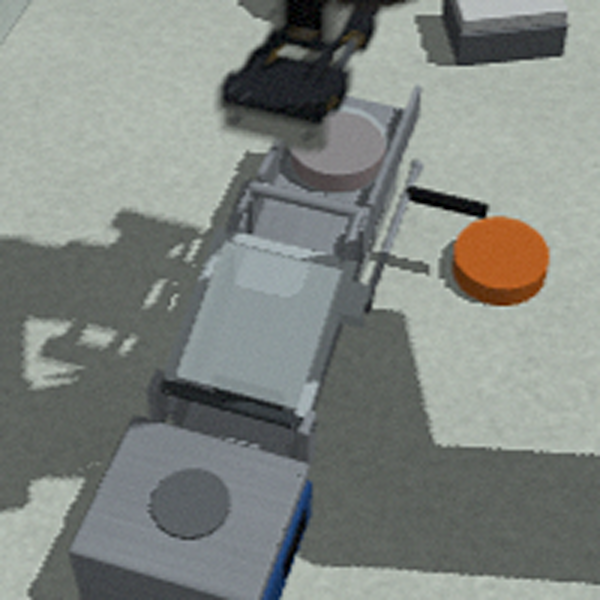

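The bar is now clear in the side view, from crop (255,187) to (358,212). Its middle matches the model at hood ≈ 0.05 rad, so I'm going down onto it.

arm_command:
  motion:
    - [[0, -3, 20], [0, 0, 0], 0.42]
    - [[0, 0, 25], [0, 0, 0], 0.42]
    - [[0, 0, 25], [0, 0, 0], 0.42]
    - [[0, 0, 20], [0, 0, 0], 0.42]
    - [[0, 0, 14], [0, 0, 0], 0.42]
    - [[0, 0, 0], [0, 0, 0], 0.42]

```text
t: 2.65
eef_pos: [0.54, 0.037, 0.1532]
ee_rot: [-3.14, -0.006, 3.128]
force: [-0.6, -0.4, 1.3]
width: 0.0367
```

arm_command:
  motion:
    - [[0, 0, 0], [0, 0, 0], 0]
    - [[0, 0, 0], [0, 0, 0], 0]
    - [[0, 0, 0], [0, 0, 0], 0]
    - [[0, 0, 0], [0, 0, 0], 0]
    - [[0, 0, 0], [0, 0, 0], 0]
  newtons: 12

```text
t: 3.07
eef_pos: [0.5428, 0.0398, 0.1571]
ee_rot: [3.137, 0.003, 3.128]
force: [0.1, 8.6, -1.9]
width: 0.0115
```

```bash
python3 - <<'E'
from h import *
go([.5426,.039,.156])
s=arm.get_state();p=s["eef_pos"]-[0,0,.003];w=p-[P[0],P[1],0]
y=-np.sin(P[2])*w[0]+np.cos(P[2])*w[1];print(y,p[2],"rad",np.hypot(y-.143,p[2]-.095),"ang",np.arctan2(p[2]-.095,.143-y)-np.radians(15))
a0=np.arctan2(p[2]-.095,.143-y);r=.190
A=np.linspace(a0,np.radians(75)+.03,21)
Y=-r*np.cos(A);Z=r*np.sin(A);print(np.round(np.c_[np.diff(Y),-np.diff(Z)]*1000,1).tolist())
E
```

```text
t 3.0667 pos [0.5428 0.0398 0.1571] rot [3.137e+00 3.000e-03 3.128e+00] F [ 0.1  8.6 -1.9] w 0.0115 -> shift [ 0.2 -0.8  1.1]
-0.03726894739338037 0.15412667204305028 rad 0.18971783453646035 ang 0.05513578478219738
[[3.3, -9.1], [3.7, -9.0], [4.2, -8.8], [4.6, -8.5], [5.0, -8.3], [5.5, -8.0], [5.9, -7.7], [6.3, -7.4], [6.6, -7.1], [7.0, -6.7], [7.3, -6.4], [7.6, -6.0], [7.9, -5.6], [8.2, -5.2], [8.5, -4.8], [8.7, -4.3], [8.9, -3.9], [9.1, -3.4], [9.3, -2.9], [9.4, -2.5]]
```

arm_command:
  motion:
    - [[0, 3.3, -9.1], [0, 0, 0], 0]
    - [[0, 3.7, -9], [0, 0, 0], 0]
    - [[0, 4.2, -8.8], [0, 0, 0], 0]
    - [[0, 4.6, -8.5], [0, 0, 0], 0]
    - [[0, 5, -8.3], [0, 0, 0], 0]
    - [[0, 5.5, -8], [0, 0, 0], 0]
    - [[0, 5.9, -7.7], [0, 0, 0], 0]
    - [[0, 6.3, -7.4], [0, 0, 0], 0]
    - [[0, 6.6, -7.1], [0, 0, 0], 0]
    - [[0, 7, -6.7], [0, 0, 0], 0]
    - [[0, 7.3, -6.4], [0, 0, 0], 0]
    - [[0, 7.6, -6], [0, 0, 0], 0]
    - [[0, 7.9, -5.6], [0, 0, 0], 0]
    - [[0, 8.2, -5.2], [0, 0, 0], 0]
    - [[0, 8.5, -4.8], [0, 0, 0], 0]
    - [[0, 8.7, -4.3], [0, 0, 0], 0]
    - [[0, 8.9, -3.9], [0, 0, 0], 0]
    - [[0, 9.1, -3.4], [0, 0, 0], 0]
    - [[0, 5, -1.5], [0, 0, 0], 0]
    - [[0, 0, 0], [0, 0, 0], 0]

```text
t: 4.73
eef_pos: [0.5446, 0.1597, 0.2829]
ee_rot: [-3.139, 0.004, 3.129]
force: [-3.2, -4.8, 18.5]
width: 0.0114
```

```bash
cat >> h.py <<'E'
def bar():
    s=arm.get_state();p=s["eef_pos"]-[0,0,.003];w=p-[P[0],P[1],0]
    y=-np.sin(P[2])*w[0]+np.cos(P[2])*w[1];print("y,z",y,p[2],"rad",np.hypot(y-.143,p[2]-.095),"ang",np.arctan2(p[2]-.095,.143-y)-np.radians(15),s["force"],s["width"])
E
python3 -c "from h import *;bar()"
```

```text
y,z 0.08264747587507985 0.2799276346919416 rad 0.194526751993152 ang 0.9935377004293429 [-3.23991267 -4.84755366 18.50924892] 0.01138663871899969
```

arm_command:
  motion:
    - [[0, 6, 1], [0, 0, 0], 0]
    - [[0, 6, 0], [0, 0, 0], 0]
    - [[0, 0, 0], [0, 0, 0], 0]
    - [[0, 0, 0], [0, 0, 0], 0]

```text
t: 5.07
eef_pos: [0.5453, 0.1718, 0.2821]
ee_rot: [-3.141, 0.006, 3.129]
force: [-1.8, -5.6, 17.3]
width: 0.0116
```

```bash
python3 -c "from h import *;bar()"
```

```text
y,z 0.09473337324822019 0.2791483143327084 rad 0.1903687708884354 ang 1.0526559816973142 [-1.83410541 -5.60470836 17.32473224] 0.011606524168945632
```

arm_command:
  motion:
    - [[0, 3, -3], [0, 0, 0], 0]
    - [[0, 3, -1], [0, 0, 0], 0]
    - [[0, 0, 0], [0, 0, 0], 0]
    - [[0, 0, 0], [0, 0, 0], 0]

```text
t: 5.4
eef_pos: [0.5447, 0.1736, 0.2829]
ee_rot: [-3.133, 0.001, 3.127]
force: [10.0, -20.5, 0.7]
width: 0.0113
```

```bash
python3 - <<'E'
from h import *
bar()
f=arm.grab_frame("side");cv2.imwrite("pics/s2.png",cv2.resize(f[120:370,190:440,::-1],None,fx=2.4,fy=2.4,interpolation=2))
q=lambda p:np.round((proj("side",T(P,p))-[190,120])*2.4)
for th in(.95,1.0,1.05):
    A=np.radians(15)+th;print(th,q((-70,143-110*np.cos(A),95+110*np.sin(A))),q((-50,143-190*np.cos(A),95+190*np.sin(A))),q((50,143-190*np.cos(A),95+190*np.sin(A))))
E
```

```text
y,z 0.0965417863646687 0.2799230464829463 rad 0.19066960621640777 ang 1.06286098121801 [  9.97606203 -20.52006429   0.67943934] 0.011323111031778127
0.95 [315. 321.] [304. 241.] [202. 216.]
1.0 [313. 324.] [301. 246.] [198. 221.]
1.05 [311. 327.] [298. 251.] [194. 226.]
```

View pics/s2.png

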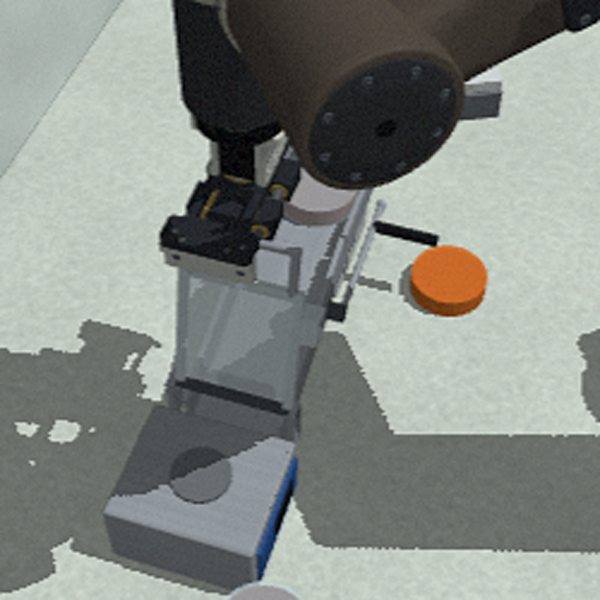

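The hood is open: the bar's near end is at crop (296,247), where the model puts it at 1.05 rad. Next I relax the push, release and go above the peg, which runs from crop (378,228) to (437,240).

arm_command:
  motion:
    - [[0, -5, 0], [0, 0, 0], 0]
    - [[0, 0, 0], [0, 0, 0], 0.25]
    - [[0, 0, 0], [0, 0, 0], 0.3]
    - [[0, 0, 0], [0, 0, 0], 0.3]
    - [[0, 0, -15], [0, 0, 0], 0.35]
    - [[0, 0, -25], [0, 0, 0], 0.35]
    - [[0, 0, -25], [0, 0, 0], 0.35]
    - [[16.5, -32, 0], [0, 0, 0], 0.38]
    - [[16.5, -32, 0], [0, 0, 0], 0.38]
    - [[16.5, -32, 0], [0, 0, 0], 0.38]
    - [[16.5, -32, 0], [0, 0, 0], 0.38]
    - [[16.5, -32, 0], [0, 0, 0], 0.38]
    - [[16.5, -32, 0], [0, 0, 0], 0.38]
    - [[16.5, -32, 0], [0, 0, 0], 0.38]
    - [[0, 0, 0], [0, 0, 0], 0.38]

```text
t: 6.7
eef_pos: [0.4224, -0.0517, 0.3472]
ee_rot: [3.142, 0.001, 3.127]
force: [0.5, -0.2, -1.4]
width: 0.0335
```

```bash
python3 - <<'E'
from h import *
f=arm.grab_frame("side");cv2.imwrite("pics/s3.png",cv2.resize(f[120:320,240:440,::-1],None,fx=3,fy=3,interpolation=2))
g=lambda p,a,k,o:np.round((proj("side",T(P,p))-o)*k).tolist()
for a in(0,.05,.1,.15):
    m=lambda x,r:(x,-r*np.cos(a),85+r*np.sin(a))
    t=[np.round((proj("side",T(P,m(x,r)))-[240,120])*3).tolist() for x,r in((-74,130),(-145,130),(-70,164))]
    t2=[np.round((proj("top",T(P,m(x,r)))-[160,180])*3.2).tolist() for x,r in((-74,130),(-145,130),(-70,164))]
    print(a,t,t2,T(P,m(-116,130)))
for th in(1.0,1.05):
    A=np.radians(15)+th;print("hood",th,[np.round((proj("side",T(P,(x,143-r*np.cos(A),95+r*np.sin(A))))-[240,120])*3).tolist() for x,r in((-70,110),(-50,190),(50,190))])
go(T(P,(-116,-130,92)))
E
```

```text
0 [[322.0, 288.0], [397.0, 305.0], [327.0, 261.0]] [[629.0, 256.0], [630.0, 356.0], [677.0, 250.0]] [ 0.42534278 -0.05131043  0.085     ]
0.05 [[322.0, 283.0], [398.0, 301.0], [328.0, 255.0]] [[629.0, 254.0], [631.0, 356.0], [678.0, 248.0]] [ 0.42534499 -0.05114798  0.09149729]
0.1 [[322.0, 278.0], [398.0, 296.0], [328.0, 249.0]] [[629.0, 253.0], [631.0, 355.0], [678.0, 247.0]] [ 0.42535161 -0.05066103  0.09797834]
0.15 [[322.0, 274.0], [399.0, 292.0], [328.0, 244.0]] [[629.0, 252.0], [630.0, 355.0], [678.0, 246.0]] [ 0.42536263 -0.0498508   0.10442696]
hood 1.0 [[241.0, 404.0], [226.0, 307.0], [97.0, 276.0]]
hood 1.05 [[239.0, 408.0], [223.0, 314.0], [93.0, 282.0]]
t 6.75 pos [ 0.4238 -0.0503  0.3471] rot [3.141e+00 1.000e-03 3.126e+00] F [0.4 0.1 0.1] w 0.0333 -> shift [ -1.2  -1.1 255.1]
```

View pics/s3.png

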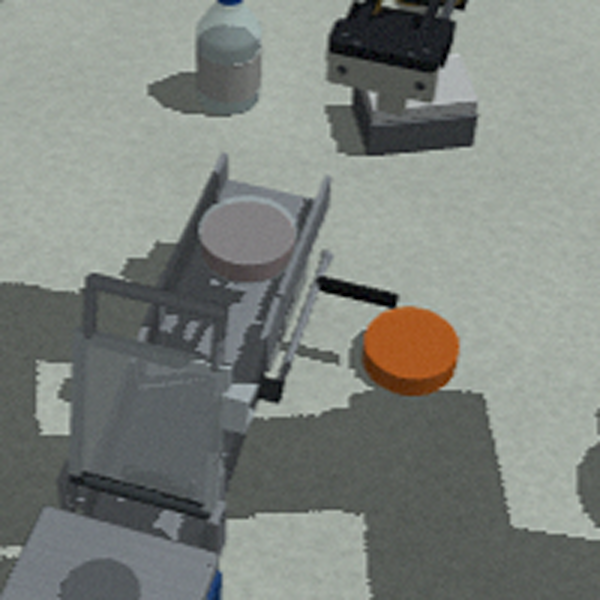

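The peg, from crop (320,283) to (397,300), matches prop ≈ 0.05. The hood bar, from (90,280) to (225,313), matches 1.05 and stays there. I'm going down on the peg.

arm_command:
  motion:
    - [[-1, -1, 35], [0, 0, 0], 0.45]
    - [[0, 0, 35], [0, 0, 0], 0.45]
    - [[0, 0, 35], [0, 0, 0], 0.45]
    - [[0, 0, 35], [0, 0, 0], 0.45]
    - [[0, 0, 35], [0, 0, 0], 0.45]
    - [[0, 0, 35], [0, 0, 0], 0.45]
    - [[0, 0, 25], [0, 0, 0], 0.45]
    - [[0, 0, 18], [0, 0, 0], 0.45]
    - [[0, 0, 0], [0, 0, 0], 0.4]
    - [[0, 0, 0], [0, 0, 0], 0]
    - [[0, 0, 0], [0, 0, 0], 0]
    - [[0, 0, 0], [0, 0, 0], 0]
    - [[0, 0, 0], [0, 0, 0], 0]
    - [[0, 0, 0], [0, 0, 0], 0]
    - [[0, 0, 0], [0, 0, 0], 0]

```text
t: 8.0
eef_pos: [0.4274, -0.0496, 0.0943]
ee_rot: [3.141, 0.002, 3.129]
force: [2.2, -3.3, 1.6]
width: 0.0138
```

```bash
cat >> h.py <<'E'
def peg():
    s=arm.get_state();p=s["eef_pos"]-[0,0,.003];w=p-[P[0],P[1],0]
    x=np.cos(P[2])*w[0]+np.sin(P[2])*w[1];y=-np.sin(P[2])*w[0]+np.cos(P[2])*w[1];a=np.arctan2(p[2]-.085,-y)
    print("x",x,"y,z",y,p[2],"rad",np.hypot(y,p[2]-.085),"ang",a,np.round(s["force"],1),s["width"],s["t"]);return a
E
python3 - <<'E'
from h import *
a=peg();A=np.linspace(a,2.38,41)
print(np.round(130*np.c_[np.diff(-np.cos(A)),-np.diff(np.sin(A))],1).tolist())
E
```

```text
x -0.1140135938397351 y,z -0.12826327456101883 0.09133422939299188 rad 0.12841958597939157 ang 0.04934450294142561 [ 2.2 -3.3  1.6] 0.013762537799818663 8.0
[[0.6, -7.6], [1.0, -7.5], [1.5, -7.4], [1.9, -7.3], [2.3, -7.2], [2.7, -7.1], [3.1, -6.9], [3.5, -6.7], [3.9, -6.5], [4.3, -6.2], [4.7, -6.0], [5.0, -5.7], [5.3, -5.4], [5.6, -5.1], [5.9, -4.7], [6.2, -4.4], [6.4, -4.0], [6.6, -3.6], [6.8, -3.3], [7.0, -2.8], [7.2, -2.4], [7.3, -2.0], [7.4, -1.6], [7.5, -1.1], [7.5, -0.7], [7.6, -0.3], [7.6, 0.2], [7.5, 0.6], [7.5, 1.1], [7.4, 1.5], [7.3, 1.9], [7.2, 2.3], [7.1, 2.8], [6.9, 3.2], [6.7, 3.6], [6.5, 3.9], [6.2, 4.3], [6.0, 4.7], [5.7, 5.0], [5.4, 5.3]]
```

arm_command:
  motion:
    - [[0, 0.6, -7.6], [0, 0, 0], 0]
    - [[0, 1, -7.5], [0, 0, 0], 0]
    - [[0, 1.5, -7.4], [0, 0, 0], 0]
    - [[0, 1.9, -7.3], [0, 0, 0], 0]
    - [[0, 2.3, -7.2], [0, 0, 0], 0]
    - [[0, 2.7, -7.1], [0, 0, 0], 0]
    - [[0, 3.1, -6.9], [0, 0, 0], 0]
    - [[0, 3.5, -6.7], [0, 0, 0], 0]
    - [[0, 3.9, -6.5], [0, 0, 0], 0]
    - [[0, 4.3, -6.2], [0, 0, 0], 0]
    - [[0, 4.7, -6], [0, 0, 0], 0]
    - [[0, 5, -5.7], [0, 0, 0], 0]
    - [[0, 5.3, -5.4], [0, 0, 0], 0]
    - [[0, 5.6, -5.1], [0, 0, 0], 0]
    - [[0, 5.9, -4.7], [0, 0, 0], 0]
    - [[0, 6.2, -4.4], [0, 0, 0], 0]
    - [[0, 6.4, -4], [0, 0, 0], 0]
    - [[0, 6.6, -3.6], [0, 0, 0], 0]
    - [[0, 6.8, -3.3], [0, 0, 0], 0]
    - [[0, 7, -2.8], [0, 0, 0], 0]

```text
t: 9.67
eef_pos: [0.4286, 0.0336, 0.2116]
ee_rot: [-3.14, 0.004, 3.129]
force: [-1.1, -7.4, 14.1]
width: 0.0135
```

```bash
python3 -c "from h import *;peg()"
```

```text
x -0.11392096845236889 y,z -0.04508805275225975 0.20862378085626546 rad 0.13158940570649486 ang 1.2210686661547503 [-1.1 -7.4 14.1] 0.013495209752637497 9.6667
```

arm_command:
  motion:
    - [[0, 7.2, -3.4], [0, 0, 0], 0]
    - [[0, 7.3, -3], [0, 0, 0], 0]
    - [[0, 7.4, -1.6], [0, 0, 0], 0]
    - [[0, 7.5, -1.1], [0, 0, 0], 0]
    - [[0, 7.5, -0.7], [0, 0, 0], 0]
    - [[0, 7.6, -0.3], [0, 0, 0], 0]
    - [[0, 7.6, 0.2], [0, 0, 0], 0]
    - [[0, 7.5, 0.6], [0, 0, 0], 0]
    - [[0, 7.5, 1.1], [0, 0, 0], 0]
    - [[0, 7.4, 1.5], [0, 0, 0], 0]
    - [[0, 7.3, 1.9], [0, 0, 0], 0]
    - [[0, 7.2, 2.3], [0, 0, 0], 0]
    - [[0, 7.1, 2.8], [0, 0, 0], 0]
    - [[0, 6.9, 3.2], [0, 0, 0], 0]
    - [[0, 6.7, 3.6], [0, 0, 0], 0]
    - [[0, 6.5, 3.9], [0, 0, 0], 0]
    - [[0, 0, 0], [0, 0, 0], 0]

```text
t: 11.08
eef_pos: [0.4287, 0.152, 0.1966]
ee_rot: [-3.142, -0.001, 3.129]
force: [3.7, 1.1, -1.8]
width: 0.0134
```

```bash
python3 -c "from h import *;peg()"
```

```text
x -0.11539255385396158 y,z 0.07336998130458956 0.19360897748722652 rad 0.13106892899332281 ang 2.1649185990441775 [ 3.7  1.1 -1.8] 0.013384282700665672 11.0833
```

arm_command:
  motion:
    - [[0, 5, 3.6], [0, 0, 0], 0]
    - [[0, 4.8, 3.8], [0, 0, 0], 0]
    - [[0, 4.6, 4], [0, 0, 0], 0]
    - [[0, 4.4, 4.2], [0, 0, 0], 0]
    - [[0, 2.5, 2.5], [0, 0, 0], 0]
    - [[0, 0, 0], [0, 0, 0], 0]
    - [[0, 0, 0], [0, 0, 0], 0]

```text
t: 11.67
eef_pos: [0.429, 0.1717, 0.1792]
ee_rot: [-3.14, -0.001, 3.129]
force: [2.1, -5.2, 3.3]
width: 0.0137
```

```bash
python3 -c "from h import *;peg()"
```

```text
x -0.11537041830003877 y,z 0.09300499913241939 0.17621406839135811 rad 0.13026870743246316 ang 2.3659159286224707 [ 2.1 -5.2  3.3] 0.01370278484087973 11.6667
```

arm_command:
  motion:
    - [[0, 2, 2], [0, 0, 0], 0]
    - [[0, 1, 1], [0, 0, 0], 0]
    - [[0, 0, 0], [0, 0, 0], 0]
    - [[0, 0, 0], [0, 0, 0], 0]

```text
t: 12.0
eef_pos: [0.429, 0.172, 0.1772]
ee_rot: [-3.136, -0.001, 3.129]
force: [1.6, -18.0, 13.3]
width: 0.0133
```

```bash
python3 -c "from h import *;peg()"
```

```text
x -0.11539761829646629 y,z 0.09334825288948165 0.17421802905488704 rad 0.12912688730840408 ang 2.3788137788221704 [  1.6 -18.   13.3] 0.013289328045789174 12.0
```

The prop is hard against its end, with about 22 N resisting at the grip. I relax the push, release and lift clear.

arm_command:
  motion:
    - [[0, -3, -3], [0, 0, 0], 0]
    - [[0, 0, 0], [0, 0, 0], 0.25]
    - [[0, 0, 0], [0, 0, 0], 0.35]
    - [[0, 0, 0], [0, 0, 0], 0.35]
    - [[0, 0, -12], [0, 0, 0], 0.35]
    - [[0, 0, -25], [0, 0, 0], 0.35]
    - [[0, 0, -30], [0, 0, 0], 0.35]
    - [[0, 0, -30], [0, 0, 0], 0.35]
    - [[0, -35, 0], [0, 0, -7], 0.25]
    - [[0, -35, 0], [0, 0, -7], 0.25]
    - [[0, -35, 0], [0, 0, -7], 0.25]
    - [[0, -35, 0], [0, 0, -7], 0.25]

```text
t: 13.0
eef_pos: [0.4497, 0.0432, 0.2769]
ee_rot: [3.141, 0.001, -2.69]
force: [0.7, 0.6, -0.1]
width: 0.0223
```

```bash
sed -i 's/^P=.*/P=np.array([0.5431,0.0788,-0.0136])/' h.py; python3 - <<'E'
from h import *
f=arm.grab_frame("side");cv2.imwrite("pics/s4.png",cv2.resize(f[150:350,220:420,::-1],None,fx=3,fy=3,interpolation=2))
A=np.radians(75);q=lambda p:np.round((proj("side",T(P,p))-[220,150])*3)
print("hole",q((-70,114.5,201.3)),"tip",q((-70,115.3,201.7)),"pivot",q((-70,0,85)),"peg",q((-74,91.4,177.4)),q((-145,91.4,177.4)),"bar",q((-50,94,278.5)),q((50,94,278.5)))
print(arm.get_state()["q"])
go(T(P,(1,-225,250)))
E
```

```text
hole [299. 320.] tip [298. 320.] pivot [337. 303.] peg [312. 318.] [401. 340.] bar [282. 225.] [152. 194.]
[ 5.26162852e-01 -3.73671169e-02 -4.06612155e-01  5.84761625e-04
 -1.20145384e+00 -1.63187400e+00]
t 13.05 pos [0.4509 0.0399 0.2767] rot [-3.141  0.    -2.676] F [ 1.1 -3.   1.2] w 0.022 -> shift [   3.  -206.7   26.8]
```

View pics/s4.png

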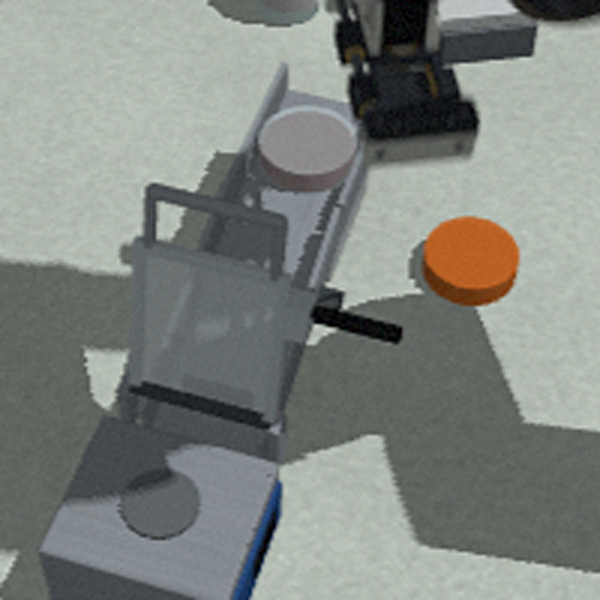

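The peg, from (312,312) to (400,332), and the bar, from (155,188) to (284,217), show the same shift of about −6 crop px from the fully home model. That is a calibration bias, so both look home. Now I turn the jaws across the channel and go behind the dish.

arm_command:
  motion:
    - [[0, 0, 0], [0, 0, -7], 0.25]
    - [[0, 0, 0], [0, 0, -7], 0.25]
    - [[0, 0, 0], [0, 0, -7], 0.25]
    - [[0, 0, 0], [0, 0, -7], 0.25]
    - [[0, 0, 0], [0, 0, -7], 0.25]
    - [[0, 0, 0], [0, 0, -7], 0.25]
    - [[0, 0, 0], [0, 0, -7], 0.25]
    - [[0, 0, 0], [0, 0, -7], 0.25]
    - [[0, 0, 0], [0, 0, -6], 0.25]
    - [[30, -15, 0], [0, 0, 0], 0.25]
    - [[31, -15, 0], [0, 0, 0], 0.25]
    - [[31, -15, 0], [0, 0, 0], 0.25]
    - [[31, -15, 0], [0, 0, 0], 0.25]
    - [[31, -16, 0], [0, 0, 0], 0.25]
    - [[31, -16, 0], [0, 0, 0], 0.25]
    - [[0, 0, 0], [0, 0, 0], 0.25]

```text
t: 14.38
eef_pos: [0.5357, -0.1486, 0.2754]
ee_rot: [3.14, -0.001, -1.618]
force: [0.4, 0.9, 0.1]
width: 0.0219
```

```bash
python3 - <<'E'
from h import *
go(T(P,(0,-225,126)))
# dish centroid in the top view by (pinkish) mask inside the landing
f=arm.grab_frame("side");cv2.imwrite("pics/s5.png",f[:,:,::-1])
E
```

```text
t 14.3833 pos [ 0.5357 -0.1486  0.2754] rot [ 3.140e+00 -1.000e-03 -1.618e+00] F [0.4 0.9 0.1] w 0.0219 -> shift [ -2.7  -4.4 149.4]
```

arm_command:
  motion:
    - [[-2, -4, 10], [0, 0, -2], 0.25]
    - [[0, 0, 30], [0, 0, 0], 0.25]
    - [[0, 0, 30], [0, 0, 0], 0.25]
    - [[0, 0, 30], [0, 0, 0], 0.25]
    - [[0, 0, 25], [0, 0, 0], 0.25]
    - [[0, 0, 15], [0, 0, 0], 0.25]
    - [[0, 0, 9], [0, 0, 0], 0.25]
    - [[0, 0, 0], [0, 0, 0], 0.25]
    - [[0, 0, 0], [0, 0, 0], 0.25]

```text
t: 15.18
eef_pos: [0.5383, -0.1426, 0.1279]
ee_rot: [-3.142, -0.0, -1.579]
force: [0.8, -0.0, 0.2]
width: 0.0225
```

```bash
python3 - <<'E'
from h import *
go(T(P,(0,-225,126)))
f=arm.grab_frame("side");cv2.imwrite("pics/s5.png",cv2.resize(f[120:320,240:440,::-1],None,fx=3,fy=3,interpolation=2))
E
```

```text
t 15.1833 pos [ 0.5383 -0.1426  0.1279] rot [-3.142 -0.    -1.579] F [ 0.8 -0.   0.2] w 0.0225 -> shift [ 3.6 -1.8  1.9]
```

View pics/s5.png

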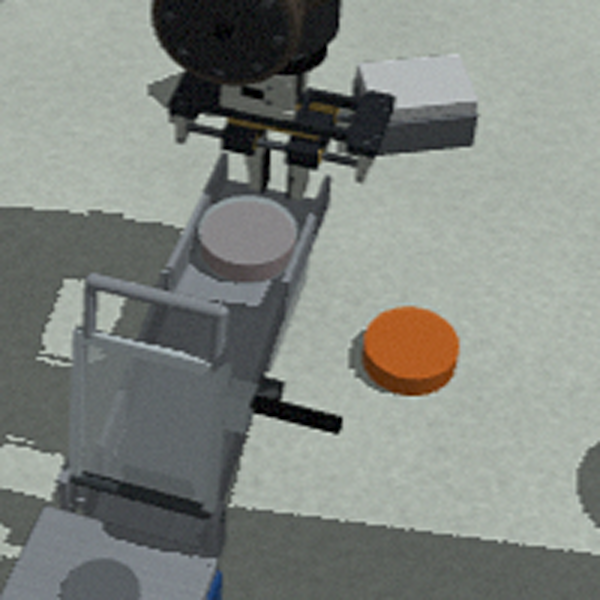

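The fingers straddle the centre line behind the dish (dish at crop (247,238)), inside the walls. I start pushing gently along the landing.

arm_command:
  motion:
    - [[-6, -1, 0], [0, 0, 0], 0.25]
    - [[-6, -1, 0], [0, 0, 0], 0.25]
    - [[-6, 0, 0], [0, 0, 0], 0.25]
    - [[-6, 0, 0], [0, 0, 0], 0.25]
    - [[-6, 0, 0], [0, 0, 0], 0.25]
    - [[-6, 0, 0], [0, 0, 0], 0.25]
    - [[-6, 0, 0], [0, 0, 0], 0.25]
    - [[-6, 0, 0], [0, 0, 0], 0.25]
    - [[-6, 0, 0], [0, 0, 0], 0.25]
    - [[-6, 0, 0], [0, 0, 0], 0.25]
    - [[-6, 0, 0], [0, 0, 0], 0.25]
    - [[-6, 0, 0], [0, 0, 0], 0.25]
    - [[-6, 0, 0], [0, 0, 0], 0.25]
    - [[-6, 0, 0], [0, 0, 0], 0.25]
    - [[-6, 0, 0], [0, 0, 0], 0.25]
    - [[-6, 0, 0], [0, 0, 0], 0.25]
    - [[-5, 0, 0], [0, 0, 0], 0.25]
    - [[-5, 0, 0], [0, 0, 0], 0.25]
    - [[-5, 0, 0], [0, 0, 0], 0.25]
    - [[-5, 0, 0], [0, 0, 0], 0.25]

```text
t: 16.9
eef_pos: [0.5412, -0.0267, 0.1277]
ee_rot: [-3.141, -0.0, -1.58]
force: [1.3, -3.3, 2.3]
width: 0.0219
```

```bash
python3 - <<'E'
from h import *
go(T(P,(0,-60,126)))
E
```

```text
t 16.9 pos [ 0.5412 -0.0267  0.1277] rot [-3.141 -0.    -1.58 ] F [ 1.3 -3.3  2.3] w 0.0219 -> shift [-45.5  -0.7   1.7]
```

arm_command:
  motion:
    - [[-4.5, 0, 0], [0, 0, 0], 0.25]
    - [[-4.5, 0, 0], [0, 0, 0], 0.25]
    - [[-4.5, 0, 0], [0, 0, 0], 0.25]
    - [[-4.5, 0, 0], [0, 0, 0], 0.25]
    - [[-4.5, 0, 0], [0, 0, 0], 0.25]
    - [[-4.5, 0, 0], [0, 0, 0], 0.25]
    - [[-4.5, 0, 0], [0, 0, 0], 0.25]
    - [[-4.5, 0, 0], [0, 0, 0], 0.25]
    - [[-4.5, 0, 0], [0, 0, 0], 0.25]
    - [[-4.5, 0, 0.5], [0, 0, 0], 0.25]
    - [[-4, 0, 1.3], [0, 0, 0], 0.25]
    - [[-4, 0, 1.3], [0, 0, 0], 0.25]
    - [[-4, 0, 1.3], [0, 0, 0], 0.25]
    - [[-4, 0, 1.3], [0, 0, 0], 0.25]
    - [[-4, 0, 1.3], [0, 0, 0], 0.25]
    - [[-4, 0, 1.3], [0, 0, 0], 0.25]
    - [[-4, 0, 1.3], [0, 0, 0], 0.25]
    - [[0, 0, 0], [0, 0, 0], 0.25]

```text
t: 18.4
eef_pos: [0.5416, 0.0465, 0.1176]
ee_rot: [3.141, -0.0, -1.58]
force: [-0.3, 0.2, 0.4]
width: 0.022
```

```bash
python3 - <<'E'
from h import *
go(T(P,(0,8,104.5)))
f=arm.grab_frame("side");g=arm.grab_frame("top")
a=cv2.resize(f[170:310,240:360,::-1],None,fx=3.3,fy=4,interpolation=2);a=cv2.resize(f[170:310,240:370,::-1],(557,600),interpolation=2)
cv2.imwrite("pics/s6.png",a);cv2.imwrite("pics/t6.png",g[:,:,::-1])
E
```

```text
t 18.4 pos [0.5416 0.0465 0.1176] rot [ 3.141 -0.    -1.58 ] F [-0.3  0.2  0.4] w 0.022 -> shift [-40.3  -1.3  13.1]
```

View pics/s6.png

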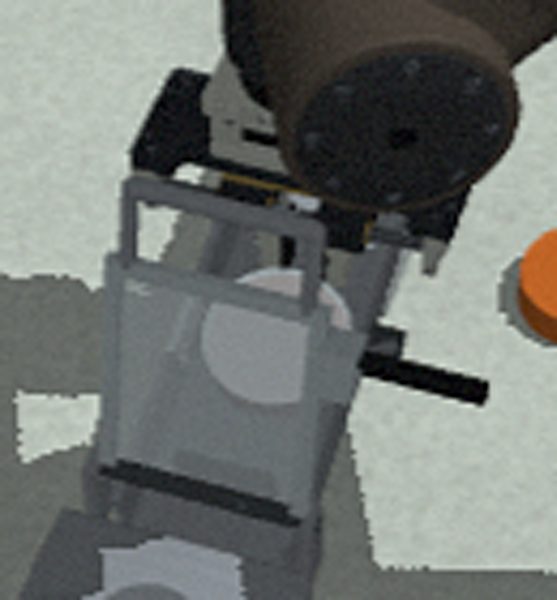

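The dish is on the slope just ahead of the fingers, at crop (275,335), seen through the pane. The arm is clear of the hood and prop, so I continue.

arm_command:
  motion:
    - [[-4, 0, 1.3], [0, 0, 0], 0.25]
    - [[-4, 0, 1.3], [0, 0, 0], 0.25]
    - [[-4, 0, 1.3], [0, 0, 0], 0.25]
    - [[-4, 0, 1.3], [0, 0, 0], 0.25]
    - [[-4, 0, 1.3], [0, 0, 0], 0.25]
    - [[-4, 0, 1.3], [0, 0, 0], 0.25]
    - [[-3, 0, 1], [0, 0, 0], 0.25]
    - [[-3, 0, 1], [0, 0, 0], 0.25]
    - [[0, 0, 0], [0, 0, 0], 0.25]
    - [[0, 0, 0], [0, 0, 0], 0.25]

```text
t: 19.33
eef_pos: [0.5418, 0.076, 0.108]
ee_rot: [3.141, -0.0, -1.58]
force: [0.4, -1.0, -0.3]
width: 0.0219
```

```bash
cat > m.py <<'E'
from h import *
import sys
go(T(P,(0,8,104.5)))
f=arm.grab_frame("side");g=arm.grab_frame("top")
a=cv2.resize(f[185:305,250:350,::-1],(500,600),interpolation=2);b=cv2.resize(g[190:270,220:320,::-1],None,fx=3,fy=3,interpolation=2)
out=np.zeros((600,800,3),np.uint8);out[:,:500]=a;out[:240,500:]=b;cv2.imwrite(sys.argv[1],out)
n=np.array([0,np.sin(.262),np.cos(.262)]);d=np.array([0,np.cos(.262),-np.sin(.262)])
for e in(0,-5,-10):
    c=np.array([0,60,74])+e*d;top=c+12.5*n
    for nm,o,k,sh in(("side",[250,185],5,0),("top",[220,190],3,500)):
        pts=[np.round((proj(nm,T(P,top+v))-o)*k+[sh,0]).tolist() for v in(45*d,-45*d,np.array([45,0,0]),np.array([-45,0,0]))];print(e,nm,"front,rear,far,near",pts)
for nm,o,k,sh in(("side",[250,185],5,0),("top",[220,190],3,500)):print(nm,"blade top",[np.round((proj(nm,T(P,np.array([x,100,50])+30*n))-o)*k+[sh,0]).tolist() for x in(30,-30)])
E
python3 m.py pics/m1.png
```

```text
t 19.3333 pos [0.5418 0.076  0.108 ] rot [ 3.141 -0.    -1.58 ] F [ 0.4 -1.  -0.3] w 0.0219 -> shift [-10.8  -1.3   3.5]
0 side front,rear,far,near [[215.0, 469.0], [270.0, 310.0], [159.0, 367.0], [328.0, 411.0]]
0 top front,rear,far,near [[597.0, 116.0], [709.0, 110.0], [653.0, 55.0], [651.0, 172.0]]
-5 side front,rear,far,near [[218.0, 460.0], [273.0, 302.0], [162.0, 358.0], [331.0, 402.0]]
-5 top front,rear,far,near [[603.0, 115.0], [715.0, 110.0], [659.0, 55.0], [657.0, 171.0]]
-10 side front,rear,far,near [[221.0, 451.0], [276.0, 293.0], [165.0, 349.0], [334.0, 393.0]]
-10 top front,rear,far,near [[609.0, 115.0], [721.0, 110.0], [665.0, 54.0], [664.0, 171.0]]
side blade top [[157.0, 450.0], [271.0, 481.0]]
top blade top [[596.0, 76.0], [594.0, 153.0]]
```

View pics/m1.png

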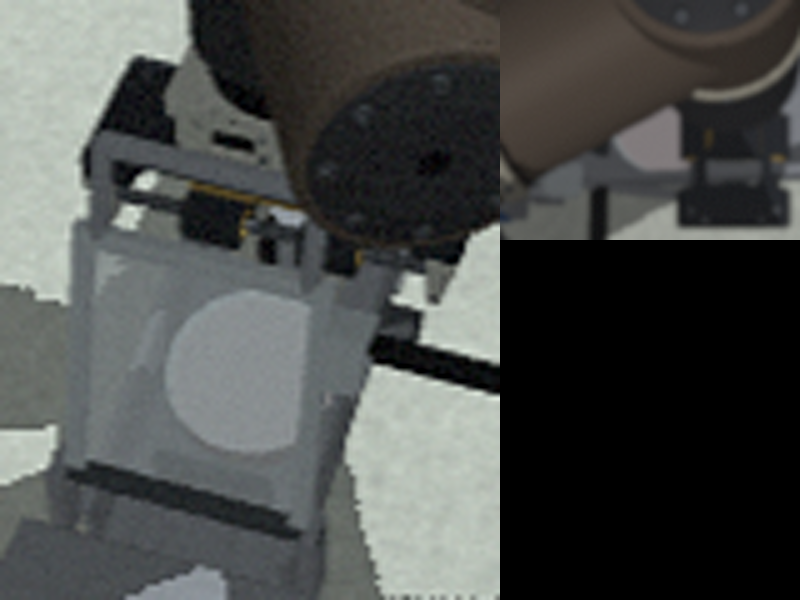

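The dish is close to the blade. Its front edge is near crop (230,455), and the blade is the dark band just beyond it. From here I go in small steps, tracking the dish edge and the averaged force numerically.

arm_command:
  motion:
    - [[-2, 0, 0.6], [0, 0, 0], 0.25]
    - [[-2, 0, 0.5], [0, 0, 0], 0.25]
    - [[-1, 0, 0.3], [0, 0, 0], 0.25]
    - [[0, 0, 0], [0, 0, 0], 0.25]
    - [[0, 0, 0], [0, 0, 0], 0.25]

```text
t: 19.85
eef_pos: [0.542, 0.081, 0.1067]
ee_rot: [3.142, 0.0, -1.58]
force: [0.2, -1.1, -0.2]
width: 0.0218
```

```bash
cat > tr.py <<'E'
from h import *
import sys
Fs=[];im=[]
for k in range(4):
    im.append(arm.grab_frame("side").astype(float));s=arm.get_state();Fs.append(s["force"])
def dish(im):
    c=cv2.resize(im[185:305,250:350,::-1].astype(np.uint8),(500,600),interpolation=2).mean(2)
    m=np.zeros(c.shape,np.uint8);m[285:470,150:300]=c[285:470,150:300]>(c[370,240]-12)
    n,l,st,_=cv2.connectedComponentsWithStats(m);i=l[370,240];x,y,w,h,a=st[i]
    col=c[400:520,225];return (x,y,y+h,a),np.round(col[::4]).astype(int).tolist()
a=np.mean(im,0)
print(dish(a)); print("old",dish(cv2.cvtColor(cv2.imread(sys.argv[1]),4).astype(float))[0] if len(sys.argv)>1 else "")
cv2.imwrite("pics/last.png",a[:,:,::-1].astype(np.uint8))
go(T(P,(0,8,104.5)));print("Fmean",np.mean(Fs,0))
E
python3 tr.py
```

```text
((np.int32(162), np.int32(297), np.int32(461), np.int32(18611)), [140, 141, 141, 138, 140, 142, 142, 140, 140, 141, 141, 141, 143, 143, 137, 114, 98, 98, 99, 97, 97, 97, 99, 102, 74, 43, 34, 40, 37, 36])
old 
t 20.05 pos [0.542  0.0808 0.1068] rot [ 3.142  0.    -1.58 ] F [ 0.1 -0.3  0.3] w 0.0217 -> shift [-6.  -1.1  2.3]
Fmean [-0.20457924  0.07702413  0.26054017]
```

arm_command:
  motion:
    - [[-1, 0, 0.3], [0, 0, 0], 0.25]
    - [[-1, 0, 0.3], [0, 0, 0], 0.25]
    - [[0, 0, 0], [0, 0, 0], 0.25]
    - [[0, 0, 0], [0, 0, 0], 0.25]

```text
t: 20.38
eef_pos: [0.5421, 0.0829, 0.1062]
ee_rot: [-3.142, 0.0, -1.58]
force: [0.0, 0.5, 1.1]
width: 0.0218
```

```bash
python3 tr.py
```

```text
((np.int32(161), np.int32(301), np.int32(464), np.int32(18661)), [141, 141, 141, 140, 141, 141, 141, 140, 140, 140, 142, 142, 140, 140, 145, 130, 107, 96, 98, 97, 98, 98, 99, 101, 70, 43, 34, 38, 37, 34])
old 
t 20.5833 pos [0.5421 0.0829 0.1062] rot [-3.142  0.    -1.58 ] F [ 0.3 -0.9 -0.4] w 0.0223 -> shift [-3.9 -1.1  1.7]
Fmean [ 0.24311302 -0.3714928  -0.1272748 ]
```

arm_command:
  motion:
    - [[-1, 0, 0.3], [0, 0, 0], 0.25]
    - [[-0.5, 0, 0.1], [0, 0, 0], 0.25]
    - [[0, 0, 0], [0, 0, 0], 0.25]
    - [[0, 0, 0], [0, 0, 0], 0.25]

```text
t: 20.92
eef_pos: [0.5421, 0.0844, 0.1058]
ee_rot: [3.142, -0.0, -1.58]
force: [0.1, -0.5, -0.4]
width: 0.0217
```

```bash
python3 tr.py
```

```text
((np.int32(161), np.int32(304), np.int32(467), np.int32(18872)), [142, 141, 141, 140, 142, 142, 141, 141, 142, 140, 141, 142, 141, 141, 141, 147, 129, 99, 97, 99, 98, 98, 101, 102, 74, 42, 32, 39, 36, 36])
old 
t 21.1167 pos [0.5421 0.0844 0.1058] rot [-3.142  0.    -1.58 ] F [-0.3 -0.5  0.2] w 0.0221 -> shift [-2.4 -1.1  1.3]
Fmean [ 0.08803363 -0.10287007  0.29146193]
```

arm_command:
  motion:
    - [[-0.6, 0, 0.1], [0, 0, 0], 0.25]
    - [[-0.6, 0, 0.2], [0, 0, 0], 0.25]
    - [[0, 0, 0], [0, 0, 0], 0.25]
    - [[0, 0, 0], [0, 0, 0], 0.25]

```text
t: 21.45
eef_pos: [0.5421, 0.0856, 0.1054]
ee_rot: [3.142, -0.0, -1.58]
force: [0.2, 0.1, 0.5]
width: 0.022
```

```bash
python3 tr.py
```

```text
((np.int32(160), np.int32(305), np.int32(468), np.int32(18888)), [141, 141, 140, 142, 141, 141, 141, 141, 141, 142, 141, 141, 140, 139, 141, 147, 131, 103, 98, 99, 97, 96, 100, 101, 72, 43, 34, 38, 36, 34])
old 
t 21.65 pos [0.5421 0.0856 0.1055] rot [-3.142  0.    -1.58 ] F [ 0.1 -0.3 -0.2] w 0.0218 -> shift [-1.2 -1.1  1. ]
Fmean [ 0.14916588 -0.1470289  -0.05366418]
```

arm_command:
  motion:
    - [[-0.6, 0, 0.1], [0, 0, 0], 0.25]
    - [[-0.4, 0, 0.1], [0, 0, 0], 0.25]
    - [[0, 0, 0], [0, 0, 0], 0.25]
    - [[0, 0, 0], [0, 0, 0], 0.25]

```text
t: 21.98
eef_pos: [0.5421, 0.0865, 0.1053]
ee_rot: [3.141, -0.0, -1.58]
force: [0.3, -0.6, -0.3]
width: 0.0222
```

```bash
python3 tr.py
```

```text
((np.int32(160), np.int32(306), np.int32(470), np.int32(18947)), [141, 141, 141, 140, 140, 141, 142, 141, 141, 142, 142, 142, 141, 142, 141, 145, 130, 103, 99, 98, 97, 96, 99, 103, 73, 43, 35, 41, 38, 34])
old 
t 22.1833 pos [0.5421 0.0865 0.1053] rot [ 3.142 -0.    -1.58 ] F [ 0.9 -1.4  0.2] w 0.0215 -> shift [-0.3 -1.1  0.8]
Fmean [ 0.4226673  -1.55935845  0.29528467]
```

The averaged force has risen to −1.6 N, so contact is starting. One more small step to confirm.

arm_command:
  motion:
    - [[-0.5, 0, 0.1], [0, 0, 0], 0.25]
    - [[0, 0, 0], [0, 0, 0], 0.25]
    - [[0, 0, 0], [0, 0, 0], 0.25]

```text
t: 22.43
eef_pos: [0.542, 0.087, 0.1052]
ee_rot: [3.141, -0.0, -1.58]
force: [0.2, -2.1, 0.9]
width: 0.0219
```

```bash
python3 tr.py
```

```text
((np.int32(160), np.int32(307), np.int32(470), np.int32(18902)), [141, 143, 143, 141, 141, 140, 140, 141, 142, 142, 141, 141, 141, 141, 140, 147, 137, 112, 98, 98, 98, 97, 100, 101, 72, 43, 35, 40, 38, 35])
old 
t 22.6333 pos [0.5421 0.087  0.1051] rot [ 3.141 -0.    -1.58 ] F [ 1.1 -1.5 -0.3] w 0.0218 -> shift [ 0.2 -1.1  0.6]
Fmean [ 0.17685046 -2.0092552   0.26425271]
```

The dish is against the blade at 2.0 N, the spring's preload. I back off uphill and lift away.

arm_command:
  motion:
    - [[2, 0, -0.8], [0, 0, 0], 0.25]
    - [[4, 0, -1.5], [0, 0, 0], 0.25]
    - [[8, 0, -3], [0, 0, 0], 0.25]
    - [[12, 0, -5], [0, 0, 0], 0.25]
    - [[20, 0, -10], [0, 0, 0], 0.25]
    - [[20, 0, -20], [0, 0, 0], 0.25]
    - [[20, 0, -25], [0, 0, 0], 0.25]
    - [[20, 0, -25], [0, 0, 0], 0.25]
    - [[20, 0, -25], [0, 0, 0], 0.25]
    - [[20, 0, -25], [0, 0, 0], 0.25]
    - [[20, 0, -20], [0, 0, 0], 0.25]
    - [[20, 0, 0], [0, 0, 0], 0.25]
    - [[20, 0, 0], [0, 0, 0], 0.25]
    - [[20, 0, 0], [0, 0, 0], 0.25]
    - [[0, 0, 0], [0, 0, 0], 0.25]
    - [[0, 0, 0], [0, 0, 0], 0.25]

```text
t: 23.97
eef_pos: [0.5394, -0.1405, 0.2658]
ee_rot: [-3.141, 0.0, -1.583]
force: [-0.5, -0.4, -0.4]
width: 0.0224
```

```bash
python3 tr.py; python3 m.py pics/m2.png >/dev/null; python3 - <<'E'
import cv2,numpy as np
a=cv2.imread("pics/m2.png");l=cv2.imread("pics/last.png");a[240:465,500:800]=cv2.resize(l,(300,225));cv2.imwrite("pics/m2.png",a)
E
```

```text
((np.int32(160), np.int32(305), np.int32(470), np.int32(19130)), [122, 122, 122, 121, 122, 121, 121, 122, 122, 121, 122, 122, 121, 122, 123, 126, 112, 89, 85, 83, 84, 84, 85, 86, 59, 34, 39, 58, 50, 37])
old 
t 24.1667 pos [ 0.5399 -0.1386  0.2656] rot [-3.141  0.    -1.58 ] F [ 1.2  0.3 -0.1] w 0.022 -> shift [-225.4   -1.3  161.2]
Fmean [ 0.37477455 -0.08198443  0.04899525]
```

View pics/m2.png

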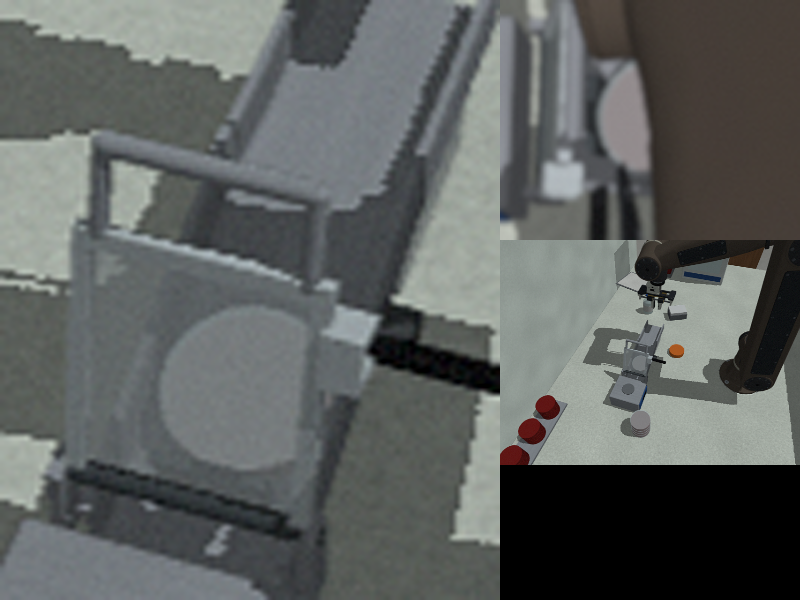

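The last view shows the dish at rest against the blade, its rim from row 305 to about 470. The hood bar has not moved, the prop tip is in the lug at (350,335), and the gripper is clear above the landing.

```bash
python3 -c "from station import arm;print(arm.job_done())"
```

```text
the job is handed in; nothing more can be done
None
```

I opened the hood, propped it, and pushed the dish down the chute to the stop blade, then handed the job in at about 24 s. `job_done()` gave no verdict.

- **Hood:** it was lifted by its bar until the end stop resisted with about 20 N. The measured angle was about 1.06 rad against 1.05, and the bar had not moved in the last pictures.
- **Prop:** it was swung over until its end stop resisted with about 22 N. The measured angle was about 2.37 rad against 2.35. The final view shows the tip at the hood's lug.
- **Dish:** it was pushed in small steps until the averaged force rose to about 2.0 N, which is where the blade starts to move. By the commanded steps the blade can have moved by less than about 1 mm. After I backed off, the dish's rim stayed within a fraction of a millimetre in the picture.
- **Surroundings:** the stack looked unmoved in the last full picture. The bottle and tip box were small and partly hidden there, so that check is only rough.

**Checks that disagreed:**
- Positions on the hood and prop were a consistent 2 px off my model in the side view, and feeder y was about 2 mm off at the grasps. I took the pixel offset as calibration bias and corrected the feeder y.
- The final top view was mostly hidden by the arm, so the dish's resting place was confirmed only by the side view and the force.
- I viewed 12 pictures, two over the budget of 10.

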